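# Hang a welded bracket on the peg with the drop keeper

## Robot

A 6-joint arm with a two-finger parallel gripper is mounted at the origin on the work surface. World frame = base frame: x ahead of the robot, y to its left, z up, the work surface at z = 0. Lengths are in m, angles in rad, forces in N, time in s.
With the tool pointing down it reaches from about 0.325 to 0.775 m from the base axis. Payload 5.5 kg.
Tool frame: the origin (TCP) lies at the very end of the fingers, on their centre line; the grasp point (between the pads) lies 19 mm behind it (manip.grasp_offset is the distance from the TCP to the grasp point, in m); z points along the fingers, x is the direction in which the jaws open and shut, and the axes are right-handed (so a half turn about z gives the same grasp; the last joint's range is limited). The gripper opens to 88 mm and grips with 3 to 60 N. Pads are 20 mm wide; open, the fingers measure 115 mm over their backs; the gripper's body (75 mm by 178 mm) begins 61 mm behind the grasp point.
Start: joints at [1.22, 0.091, 1.231, -0, 1.82, -0.057], TCP at [0.174, 0.574, 0.223] pointing down, gripper open.
Joint ranges: [-2.87, 2.87], [-0.86, 2.18], [0.17, 2.46], [-1.51, 4.65], [0.06, 2.69], [-2.65, 2.65]. Speed limits (rad/s): [2.57, 2.57, 3.01, 3.14, 3.14, 3.14].

## Interface

Orientations are given as a 3x3 rotation matrix whose columns are the frame's x, y, z axes.
In Python, from rig import manip, camera, camera_params, spot_in, landmark_of gives the robot as it stands. The module is installed in compiled form; this text tells all that it offers.
- The arm moves only by the tool play_rows, never from a script. Its argument "deltas" is a list of rows, each a list of 6 numbers: the shift along the tool's x, y, z normalised to -1 to 1, where 1 is 600 mm, then the turn, a rotation vector about the tool's x, y, z normalised to -1 to 1, where 1 is 60 degrees. A call has 1 to 20 rows; each row is the pose to reach, as a shift and turn from the pose commanded when the call began, along the tool's axes at that moment; what a row does not reach only later rows make up. A row lasts 1/8 s, in which the tool goes at most 62.5 mm and 10.7 degrees, less where a joint would pass 70% of its speed; a pose out of reach is approached as far as the arm can. A call with a number of a shift or a turn outside -1 to 1 is refused whole. A call with a gripper value outside its range is refused whole. "gripper" is the opening in per cent of the stroke, from 0 (shut) to 100 (fully open), set as the call begins (left out, the last holds). The fingers move at their own pace and stop on an object; "squeeze" is the grip in N (left out, the last holds). Time passes only in rows, so rows that repeat a pose let the fingers close. It gives the time, the measured TCP pose, the force and the opening at its end, in the units of the state.
- manip.get_obs(): the state, without advancing time (a new reading comes with each control period).
- camera(name): name is "scene" or "top" or "wrist"; returns the picture (480x640x3 uint8, red, green, blue); there is no depth.
- camera_params(name): a dict with "K" (3x3 intrinsics, pixels), "dist_coeffs" ([k1, k2, p1, p2, k3] as OpenCV has them; the pictures are not rectified), "eye" and "attitude" of the camera in the world. Camera axes: x right, y down, z forward; pixel columns grow to the right and rows downward; lengths in m; the calibration is good to about 2 mm. A picture is of the moment at which its call begins: read the wrist's pose just before it. camera_params takes no time and is no camera call; for the wrist camera it gives the pose at the moment of the call.
- manip.close_job(): hands the job in, once; it reports no verdict.
Trained networks look in the newest picture that a camera, given by its name, has taken for a name from the list of things; names that differ only in an ending like _2 or _b are one class to them, and where a whole thing is asked for, a point or a joint stands for the part that bears it (a point fixed in the world has none). Each returns a list of dicts, best first, with "conf" (0 to 1); they miss things now and then, are a little off and sometimes report something else, mostly with a low value. They report only what shows in the picture. A call takes as long as a camera call. They do not tell look-alikes from the thing itself.
- spot_in(thing, camera): "box" ([left, top, right, bottom] as shares, 0 to 1, of the picture: columns of its width, rows of its height, round what is visible of it).
- landmark_of(thing, camera): "xy" ([column, row] as shares, 0 to 1, of the picture: columns of its width, rows of its height: a listed point, or the origin of a listed thing).
The state is a dict: "t": time; "qpos": joint angles; "joint_vel": joint speeds; "effort": joint torques, N m; "ee_pos": TCP position; "orientation": TCP orientation; "ft_force": force on the tool from outside, world axes, zero at the start; "torque": the same for the moment, N m; "width": finger opening in m.
Only numpy, scipy, OpenCV 4.12 (cv2) and the standard library are available. Lean on these libraries where they do the work, as an engineer would, in place of code of your own. Each camera call takes 0.05 s, during which the arm holds its last target. There are 200 camera calls.

## Task

Pick up the steel hanger bracket by its tab and hang it by its eye on the peg that has the drop keeper, pushing the eye in past the keeper, which swings up and must then fall behind the eye. Before letting go, tug the bracket back lightly but firmly against the fallen keeper (about 8 newtons is right) to check that it holds, then set the bracket down gently so that it hangs freely on the peg behind the keeper. Do not force, bang or drop it on the stand, and leave the other things where they are.

Things in the scene. Friction and masses are not known exactly. Their poses are not given: they have to be found in the camera images.
- hanger_tab (a point): Centre of the grip tab on top of the loose steel hanger bracket (0.26-0.44 kg, 153 mm tall, upright on a round foot 60 mm wide, 12 mm thick). Above the foot it is a flat plate 8 mm thick: x = plate normal, y = its width, z up. Tab 26 mm wide, 8 mm thick, from 22 mm below to 20 mm above this point, which is 133 mm above the underside. Pinch it across the 8 mm; either face may lead.
- hanger_eye (a point): Where the peg's axis lies in the bracket's eye when it hangs: 39 mm below hanger_tab, 94 mm above the underside, same axes. The eye is a window 32 mm wide; its lower rim's top is 36 mm below this point (rim 8 mm high, 50 mm wide, then a stem 18 mm wide; the foot's top is 82 mm below). Its gabled top falls 30 degrees to both sides from an apex 7 mm above this point.
- keeper_stand: Fixed grey stand with the keeper peg; origin on the post's axis at table level. The peg points along its -x: the eye is pushed on along +x. Base 110 mm square, x -45 to 65 mm; post 25 mm square, 172 mm tall; clamp block 36 mm wide. Peg: level round bar, 12 mm diameter, at y = 0, round end about 140 mm from the post's axis. Both its clamps are hand-set: see point peg_end.
- peg_end (a point): Point on the keeper stand at x = -140, y = 0, z = 153 mm, its axes those of the stand: the nominal end of the peg. The real peg is clamped anywhere up to 9 mm lower or higher (axis 144 to 162 mm above the table) and up to 10 mm farther out or in along x. Neither is measured: find them by feel (lower the eye gently until the peg carries it) or by looking.
- keeper (a joint): Angle of the keeper, a metal flap (60 g, 18 to 22 mm wide, 5 mm thick) hinged on the peg's axis 8 mm from its end, reaching 52 mm below the axis. 0 = hanging down on its stop, it cannot swing outward; up to 1.5 rad as the eye's rim lifts it inward. It falls by its weight once the rim has passed its end.
- keeper_hold (a point): Point on the keeper stand at x = -125 mm, height 153 mm, stand's axes: nominally here is hanger_eye when the bracket is pulled back on the fallen keeper, but really up to 11 mm farther out or in with the peg: feel for it. Going in, the keeper has fallen at the latest when hanger_eye is 70 mm beyond this point along +x; it may go 78 mm beyond, no farther.
- plain_stand: A second fixed stand of the same size and directions, but its arm has an upturned tip and no keeper: not the one to use.
- spray_can: Bystander: grey can standing upright, 60 mm diameter, 170 mm tall; origin at the underside's centre.
- tube_offcut: Bystander: short steel tube standing on end, 48 mm diameter, 42 mm tall; origin at the underside's centre.
- pliers: Bystander: pliers lying flat, about 135 mm long, 12 mm high; origin at the pivot's underside.
- wire_brush: Bystander: brush with a wooden handle lying flat.
- paste_jar: Bystander: small jar, 60 mm diameter, 60 mm tall; origin at the underside's centre.
Things that resemble listed ones, but are neither listed nor needed, are in the scene too. What is shaped like the part that bears hanger_tab but brown or pink is not meant.

How it is judged:
By the outcome, as a careful person would: the job done as asked, in the order asked, and still so for the second after the job is handed in, with the robot touching nothing.
It also fails if it takes over 69 s, if anything falls off the work surface, if the arm or the gripper's body presses on something with over 40 N, if the wrist force passes 120 N, or if a joint passes its speed limit or range.

## Working session

There is one attempt and no reset: what is moved stays moved. The work goes in short steps, Python scripts to look and compute and a tool call to move; the robot and the scene stay as the last step left them, time stands still between calls to the robot, and variables do not carry over. Pictures are saved under pics/ and viewed, about 8 in all and at most 12, crops included, and the job is handed in when it is done.

Besides the shell and the picture viewer there is one more tool, called after ">>>" as name([rows], argument=value, ...), one row to a line, values as JSON. play_rows: Moves the arm, as the interface text tells. Scaled input: -1 to 1 covers 600 mm each way for a shift and 60 degrees each way for a turn. Its arguments: {"type":"object","properties":{"deltas":{"type":"array","items":{"type":"array","items":{"type":"number"}}},"gripper":{"type":"number"},"squeeze":{"type":"number"}},"required":["deltas"]}

```bash
mkdir -p pics; cat > h.py <<'E'
import numpy as np, cv2, json
from rig import manip, camera, camera_params, spot_in, landmark_of
def ray(cam,px):
    p=camera_params(cam);K=np.array(p["K"]);d=np.array(p["dist_coeffs"])
    n=cv2.undistortPoints(np.array([[px]],float),K,d)[0,0]
    return np.array(p["eye"]),np.array(p["attitude"])@np.array([n[0],n[1],1])
def at_z(cam,px,z):
    e,d=ray(cam,px);return e+d*(z-e[2])/d[2]
def proj(cam,P):
    p=camera_params(cam);R=np.array(p["attitude"]);K=np.array(p["K"])
    c=(np.atleast_2d(P)-np.array(p["eye"]))@R
    return cv2.projectPoints(c,np.zeros(3),np.zeros(3),K,np.array(p["dist_coeffs"]))[0][:,0]
def tri(c1,p1,c2,p2):
    e1,d1=ray(c1,p1);e2,d2=ray(c2,p2)
    s=np.linalg.lstsq(np.c_[d1,-d2],e2-e1,rcond=None)[0]
    a=e1+s[0]*d1;b=e2+s[1]*d2;return (a+b)/2,np.linalg.norm(a-b)
def snap(cam,name):
    im=camera(cam);cv2.imwrite(f"pics/{name}.png",im[:,:,::-1]);return im
def toolrow(dw,R):  # world shift -> normalised tool shift
    return np.round(np.array(R).T@np.array(dw)/0.6,4)
E
python3 - <<'E'
from h import *
W=np.array([640,480])
np.set_printoptions(precision=3,suppress=True)
a=snap("scene","scene0");b=snap("top","top0")
cv2.imwrite("pics/both.png",cv2.resize(np.vstack([a,b])[:,:,::-1],(400,600)) ) 
for c in("scene","top"):
    p=camera_params(c);print(c,np.array(p["eye"]),np.array(p["attitude"]).tolist())
    for t in("hanger_tab","hanger_eye","keeper_stand","plain_stand","peg_end","keeper_hold"):
        print(c,t,[(round(r["conf"],2),(np.array(r["xy"])*W).round(1).tolist()) for r in landmark_of(t,c)][:5])
print(manip.get_obs()["t"], manip.get_obs()["orientation"])
E
```

```text
scene [ 1.194 -0.88   1.264] [[0.8115244885429165, 0.41241251039239724, -0.41393710363652897], [0.5841664986874168, -0.5887784620547316, 0.5586496437229234], [-0.013323149268916439, -0.6951660549050894, -0.7187257124948657]]
scene hanger_tab [(0.68, [303.5, 219.6]), (0.62, [292.8, 251.0]), (0.6, [262.3, 218.6]), (0.59, [345.8, 230.3])]
scene hanger_eye [(0.93, [347.7, 238.4]), (0.85, [265.7, 222.1]), (0.72, [292.0, 261.9]), (0.67, [301.8, 233.3])]
scene keeper_stand [(0.65, [405.8, 248.3])]
scene plain_stand [(0.78, [310.3, 364.3]), (0.36, [316.5, 200.2])]
scene peg_end [(0.75, [370.3, 192.6])]
scene keeper_hold [(0.56, [374.9, 195.1])]
top [0.364 0.01  1.613] [[0.01146772051587495, -0.9940193365020147, 0.10860041457685168], [-0.9999298497179524, -0.01172180118295984, -0.0017014758476550267], [0.0029642923612170943, -0.10857328417765318, -0.9940840281051073]]
top hanger_tab [(0.74, [352.2, 248.6]), (0.72, [293.2, 224.9]), (0.56, [316.8, 269.2]), (0.5, [326.3, 306.6])]
top hanger_eye [(0.86, [296.3, 228.9]), (0.83, [353.8, 252.4]), (0.8, [325.7, 306.0]), (0.69, [319.0, 269.9])]
top keeper_stand [(0.81, [253.7, 192.6])]
top plain_stand [(0.73, [407.6, 191.6])]
top peg_end [(0.74, [244.0, 230.7])]
top keeper_hold [(0.65, [243.1, 229.2]), (0.63, [249.6, 302.1])]
0.7 [[ 0.29   0.957  0.   ]
 [ 0.957 -0.29   0.   ]
 [ 0.     0.    -1.   ]]
```

View pics/scene0.png

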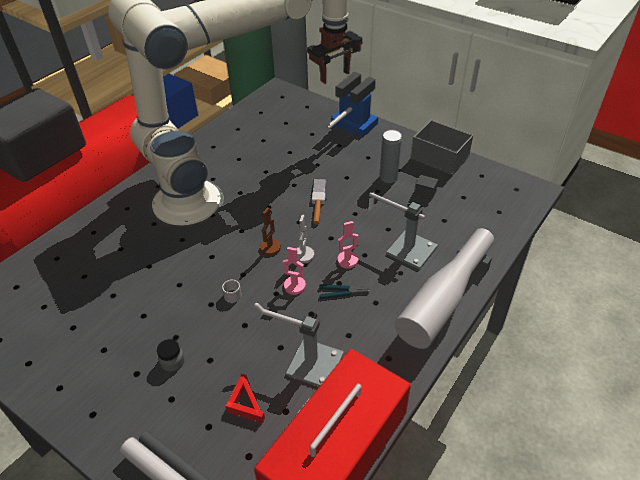

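View pics/top0.png

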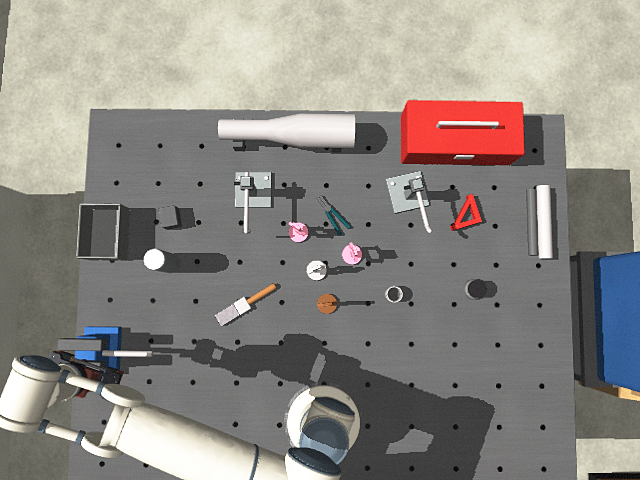

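Three look-alikes surround the steel one: pink at scene (292,270) and (347,245), brown at (268,235). The grey/white one at scene (304,240), top (317,270) fits "steel". The keeper stand is the one at scene (412,240), top (250,190), with a straight peg. The other, at top (410,190), has an upturned tip. I'll triangulate both and check them in an enlarged crop.

```bash
python3 - <<'E'
from h import *
np.set_printoptions(precision=3,suppress=True)
print("tab",tri("scene",(303.5,219.6),"top",(316.8,269.2)))
print("eye",tri("scene",(301.8,233.3),"top",(319,269.9)))
print("stand",tri("scene",(405.8,248.3),"top",(253.7,192.6)))
print("stand z0",at_z("scene",(405.8,248.3),0),at_z("top",(253.7,192.6),0))
print("pegend",tri("scene",(370.3,192.6),"top",(244,230.7)))
for n,s,t in(("pinkA",(292.8,251),(352.2,248.6)),("pinkB",(345.8,230.3),(293.2,224.9)),("brown",(262.3,218.6),(326.3,306.6))):print(n,tri("scene",s,"top",t))
a=cv2.imread("pics/scene0.png");b=cv2.imread("pics/top0.png")
A=cv2.resize(a[180:305,250:450],(800,500)) 
c1=cv2.resize(a[175:300,240:450],None,fx=3.8,fy=3.8,interpolation=2)[:, :800]
c1=cv2.resize(a[175:275,240:450],(798,380),interpolation=2)
c2=cv2.resize(b[165:320,220:380],(227,220),interpolation=2)
c2=cv2.resize(b[165:285,225:355],(238,220),interpolation=2)
c3=cv2.resize(b[165:240,225:280],(161,220),interpolation=2)
c4=cv2.resize(b[250:295,300:345],(220,220),interpolation=2)
r=np.hstack([c2,c3,c4]);r=np.pad(r,((0,0),(0,798-r.shape[1]),(0,0)))
cv2.imwrite("pics/crop1.png",np.vstack([c1,r]))
E
```

```text
tab (array([0.446, 0.025, 0.143]), np.float64(0.01154063710970714))
eye (array([0.445, 0.018, 0.096]), np.float64(0.008054514758657675))
stand (array([0.679, 0.217, 0.006]), np.float64(0.006064881973615448))
stand z0 [0.675 0.22  0.   ] [0.683 0.22  0.   ]
pegend (array([0.544, 0.223, 0.149]), np.float64(0.003956110439334803))
pinkA (array([ 0.499, -0.077,  0.141]), np.float64(0.004085845913749398))
pinkB (array([0.562, 0.085, 0.122]), np.float64(0.015095995475461952))
brown (array([ 0.337, -0.008,  0.115]), np.float64(0.006847343930774123))
```

View pics/crop1.png

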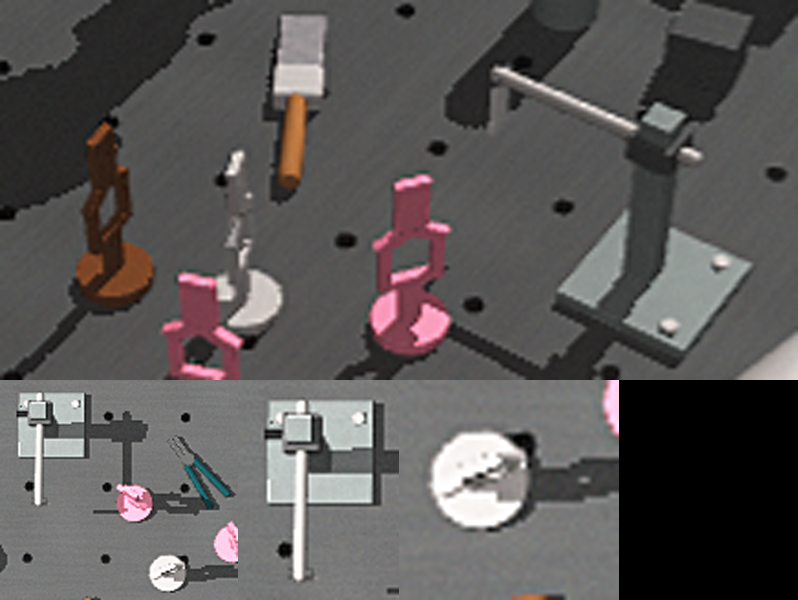

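The crop confirms the white/steel bracket and the keeper, which hangs at the peg end in crop (495,110). Next I plan the move to a look above the bracket.

```bash
cat >> h.py <<'E'
from scipy.spatial.transform import Rotation as Ro
def down(yaw):
    c,s=np.cos(np.radians(yaw)),np.sin(np.radians(yaw));return np.array([[c,s,0],[s,-c,0],[0,0,-1.]])
def plan(p,yaw,R0=None,p0=None):
    o=manip.get_obs();R0=np.array(o["orientation"]) if R0 is None else R0;p0=np.array(o["ee_pos"]) if p0 is None else p0
    return np.round(np.r_[R0.T@(np.array(p)-p0)/.6,Ro.from_matrix(R0.T@down(yaw)).as_rotvec()/np.radians(60)],4).tolist()
E
python3 - <<'E'
from h import *
np.set_printoptions(precision=3,suppress=True)
o=manip.get_obs();R=np.array(o["orientation"]);p=camera_params("wrist")
print("cam in tool",R.T@(np.array(p["eye"])-o["ee_pos"]));print(R.T@np.array(p["attitude"]),p["K"])
print(at_z("top",(316,270),.012),at_z("scene",(305,257),.012))
print(plan([.445,.02,.30],25),plan([.3,.3,.30],45))
E
```

```text
cam in tool [-0.001 -0.066 -0.162]
[[ 1.     0.     0.   ]
 [-0.     0.969  0.247]
 [-0.    -0.247  0.969]] [[332.791   0.    320.412]
 [  0.    332.791 236.242]
 [  0.      0.      1.   ]]
[0.446 0.025 0.012] [0.461 0.014 0.012]
[-0.7533, 0.7002, -0.1289, -0.0, -0.0001, 0.8028] [-0.3766, 0.3338, -0.1289, 0.0, -0.0001, 0.4694]
```

>>> play_rows([
  [0, 0, -0.1, 0, 0, 0],
  [-0.1, 0.09, -0.13, 0, 0, 0.1],
  [-0.18, 0.17, -0.13, 0, 0, 0.25],
  [-0.26, 0.24, -0.13, 0, 0, 0.4],
  [-0.34, 0.31, -0.13, 0, 0, 0.55],
  [-0.42, 0.38, -0.13, 0, 0, 0.7],
  [-0.5, 0.46, -0.13, 0, 0, 0.8],
  [-0.58, 0.54, -0.13, 0, 0, 0.8],
  [-0.66, 0.61, -0.13, 0, 0, 0.8],
  [-0.72, 0.67, -0.13, 0, 0, 0.8],
  [-0.753, 0.7, -0.13, 0, 0, 0.8],
  [-0.753, 0.7, -0.13, 0, 0, 0.8],
  [-0.753, 0.7, -0.13, 0, 0, 0.8],
], gripper=60)

```text
t: 2.33
ee_pos: [0.4447, 0.0206, 0.3008]
orientation: [[0.905, 0.425, -0.0], [0.425, -0.905, 0.001], [0.0, -0.001, -1.0]]
ft_force: [-0.4, 0.3, 0.0]
width: 0.0524
```

```bash
python3 - <<'E'
from h import *
np.set_printoptions(precision=3,suppress=True)
o=manip.get_obs();print(o["t"],o["ee_pos"],o["ft_force"],o["width"],o["qpos"])
im=snap("wrist","w1");W=[640,480]
for t in("hanger_tab","hanger_eye"):
  for r in landmark_of(t,"wrist"):
    px=np.array(r["xy"])*W;print(t,r["conf"],px,at_z("wrist",px,.133 if t[-1]=="b" else .094))
E
```

```text
2.325 [0.445 0.021 0.301] [-0.427  0.264  0.042] 0.052435053202820936 [-0.031 -0.29   1.447  0.001  1.985 -0.469]
hanger_tab 0.82 [451.392 213.312] [0.562 0.084 0.133]
hanger_tab 0.8 [327.168 211.392] [0.448 0.031 0.133]
hanger_tab 0.78 [219.712 205.488] [ 0.347 -0.009  0.133]
hanger_tab 0.73 [218.496 314.304] [ 0.389 -0.122  0.133]
hanger_tab 0.58 [323.072 323.808] [ 0.498 -0.084  0.133]
hanger_tab 0.15 [531.904  74.592] [0.565 0.232 0.133]
hanger_eye 0.92 [326.272 207.504] [0.448 0.029 0.094]
hanger_eye 0.78 [230.912 199.2  ] [ 0.348 -0.008  0.094]
hanger_eye 0.73 [440.512 205.68 ] [0.564 0.086 0.094]
```

View pics/w1.png

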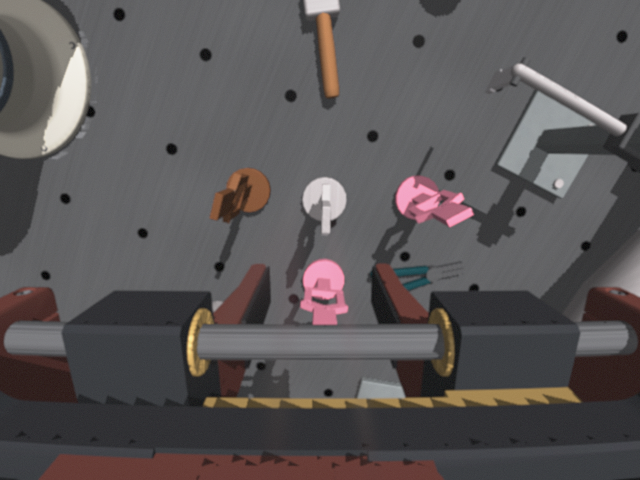

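```bash
python3 - <<'E'
import cv2
a=cv2.imread("pics/w1.png")
x=cv2.resize(a[170:245,290:365],(600,600),interpolation=cv2.INTER_NEAREST)
cv2.imwrite("pics/c2.png",x)
E
```

```text
(no output)
```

View pics/c2.png

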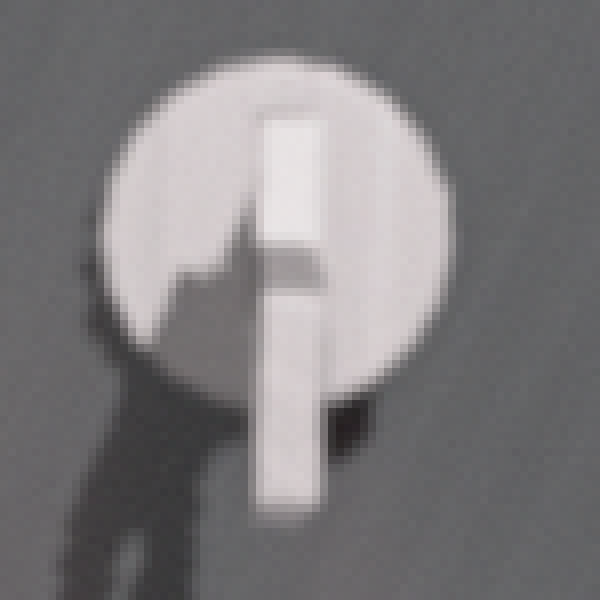

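```bash
python3 - <<'E'
from h import *
np.set_printoptions(precision=4,suppress=True)
a=at_z("wrist",(326.3,206.9),.153);b=at_z("wrist",(326.1,233.1),.153)
print(a,b,np.linalg.norm(a-b),np.degrees(np.arctan2(*(b-a)[1::-1])),(a+b)/2)
print(at_z("wrist",(324.5,199.5),.012))
m=(a+b)/2
print(plan([m[0],m[1],.30],25.2),plan([m[0],m[1],.114],25.2))
E
```

```text
[0.4431 0.038  0.153 ] [0.4538 0.015  0.153 ] 0.02539669257370455 -64.86995306052125 [0.4484 0.0265 0.153 ]
[0.4487 0.0267 0.012 ]
[0.0093, -0.0047, 0.0018, 0.0001, -0.0008, 0.0017] [0.0091, -0.0048, 0.3118, 0.0001, -0.0008, 0.0017]
```

>>> play_rows([
  [0.0092, -0.0048, 0.03, 0, 0, 0.002],
  [0.0092, -0.0048, 0.1, 0, 0, 0.002],
  [0.0092, -0.0048, 0.17, 0, 0, 0.002],
  [0.0092, -0.0048, 0.23, 0, 0, 0.002],
  [0.0092, -0.0048, 0.28, 0, 0, 0.002],
  [0.0092, -0.0048, 0.312, 0, 0, 0.002],
  [0.0092, -0.0048, 0.312, 0, 0, 0.002],
])

```text
t: 3.35
ee_pos: [0.4477, 0.0257, 0.1116]
orientation: [[0.906, 0.424, -0.003], [0.424, -0.906, 0.0], [-0.003, -0.001, -1.0]]
ft_force: [0.4, -0.0, 0.5]
width: 0.0526
```

>>> play_rows([
  [0, 0, 0, 0, 0, 0],
  [0, 0, 0, 0, 0, 0],
  [0, 0, 0, 0, 0, 0],
  [0, 0, 0, 0, 0, 0],
  [0, 0, 0, 0, 0, 0],
  [0, 0, 0, 0, 0, 0],
], gripper=0, squeeze=50)

```text
t: 4.1
ee_pos: [0.4488, 0.0251, 0.1135]
orientation: [[0.906, 0.423, 0.0], [0.423, -0.906, -0.0], [0.0, 0.0, -1.0]]
ft_force: [0.5, -0.7, 0.4]
width: 0.0075
```

```bash
python3 - <<'E'
from h import *
R=down(25);p=np.array([.4488,.0251,.1135])
for q in([.4488,.0251,.24],[.43,.222,.26]):print(plan(q,0 if q[1]>.1 else 25,R,p))
E
```

```text
[0.0, 0.0, -0.2108, 0.0, 0.0, 0.0]
[0.1103, -0.3107, -0.2442, 0.0, 0.0, 0.4167]
```

>>> play_rows([
  [0, 0, -0.02, 0, 0, 0],
  [0, 0, -0.07, 0, 0, 0],
  [0, 0, -0.13, 0, 0, 0],
  [0, 0, -0.19, 0, 0, 0],
  [0, 0, -0.24, 0, 0, 0],
  [0.01, -0.03, -0.245, 0, 0, 0.05],
  [0.03, -0.08, -0.245, 0, 0, 0.12],
  [0.05, -0.14, -0.245, 0, 0, 0.2],
  [0.07, -0.2, -0.245, 0, 0, 0.28],
  [0.09, -0.25, -0.245, 0, 0, 0.35],
  [0.105, -0.295, -0.245, 0, 0, 0.4],
  [0.11, -0.31, -0.245, 0, 0, 0.417],
  [0.11, -0.31, -0.245, 0, 0, 0.417],
  [0.11, -0.31, -0.245, 0, 0, 0.417],
])

```text
t: 5.85
ee_pos: [0.4299, 0.2208, 0.2605]
orientation: [[1.0, 0.0, -0.0], [0.0, -1.0, -0.001], [-0.0, 0.001, -1.0]]
ft_force: [0.3, -0.2, -4.7]
width: 0.0074
```

```bash
python3 - <<'E'
from h import *
np.set_printoptions(precision=4,suppress=True)
o=manip.get_obs();print(o["t"],o["ee_pos"],o["ft_force"],o["width"]);W=np.array([640,480])
w=snap("wrist","w2")
ps={}
for c in("wrist","scene","top"):
  if c!="wrist":snap(c,c+"2")
  for t in("peg_end","keeper_hold","keeper_stand"):
    for r in landmark_of(t,c)[:2]:
      px=np.array(r["xy"])*W;print(c,t,round(r["conf"],2),px,at_z(c,px,0 if t=="keeper_stand" else .153))
s=cv2.imread("pics/scene2.png");t=cv2.imread("pics/top2.png")
a=cv2.resize(s[170:270,340:450],(330,300),interpolation=2);b=cv2.resize(t[165:265,210:320],(330,300),interpolation=2)
w2=cv2.resize(w[:,:,::-1],(460,345))
cv2.imwrite("pics/w2v.png",np.vstack([w[:,:,::-1][:460,:],np.zeros((0,640,3),np.uint8)]))
A=cv2.resize(s[175:270,345:440],(400,400),interpolation=2);B=cv2.resize(t[165:260,205:300],(400,400),interpolation=2)
cv2.imwrite("pics/st2.png",np.hstack([A,B]))
E
```

```text
5.85 [0.4299 0.2208 0.2605] [ 0.2671 -0.1842 -4.7455] 0.007444409491180033
wrist peg_end 0.92 [453.824 230.4  ] [0.5424 0.2232 0.153 ]
wrist keeper_hold 0.58 [251.904 195.312] [0.3746 0.2527 0.153 ]
wrist keeper_hold 0.55 [472.32  231.504] [0.5584 0.2223 0.153 ]
wrist keeper_stand 0.65 [515.712 202.416] [0.6847 0.2249 0.    ]
scene peg_end 0.69 [310.592 363.984] [ 0.7438 -0.3313  0.153 ]
scene peg_end 0.58 [370.624 193.008] [0.547 0.217 0.153]
scene keeper_hold 0.58 [376.128 195.408] [0.5653 0.2172 0.153 ]
scene keeper_stand 0.65 [409.6   247.584] [0.6822 0.2292 0.    ]
top peg_end 0.94 [242.304 230.592] [0.5456 0.2288 0.153 ]
top keeper_hold 0.85 [242.176 224.784] [0.5618 0.2297 0.153 ]
top keeper_stand 0.84 [255.616 195.216] [0.6748 0.2139 0.    ]
```

View pics/w2.png

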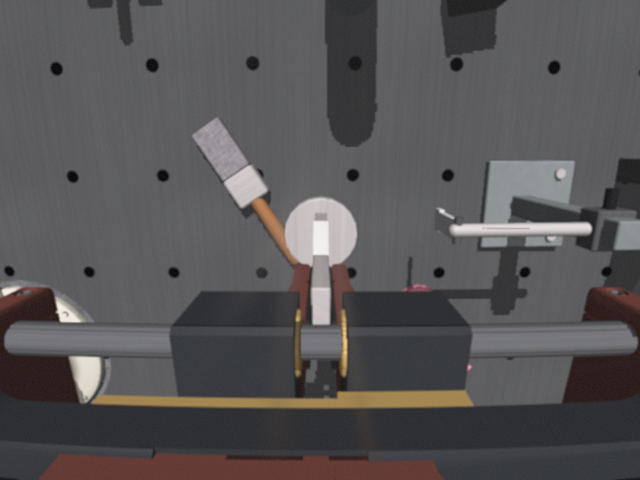

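View pics/st2.png

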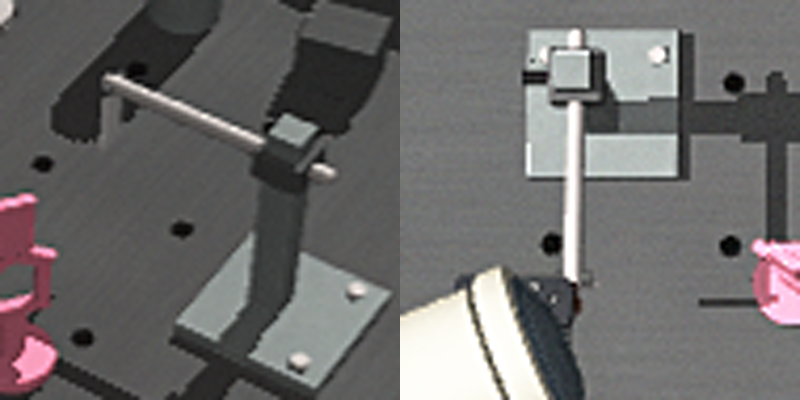

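```bash
python3 - <<'E'
from h import *
np.set_printoptions(precision=4,suppress=True)
def cl(f,axis,rng,win):
    g=cv2.imread(f).astype(float).mean(2);out=[]
    for i in rng:
        lo,hi=win(i);v=g[lo:hi,i] if axis=="col" else g[i,lo:hi]
        bg=np.median(v); w=np.clip(v-bg-25,0,None)
        if w.sum()>0:
            m=(w*np.arange(lo,hi)).sum()/w.sum();out.append((i,m) if axis=="col" else (m,i))
    return np.array(out)
w=cl("pics/w2.png","col",range(460,582,2),lambda i:(218,242))
s=cl("pics/scene2.png","col",range(374,402,2),lambda i:(int(194.7+(i-371.6)*.42)-9,int(194.7+(i-371.6)*.42)+10))
t=cl("pics/top2.png","row",range(190,230,3),lambda i:(237,256))
for n,a in(("w",w),("s",s),("t",t)):
    k=0 if n!="t" else 1;f=np.polyfit(a[:,k],a[:,1-k],1);print(n,f,np.abs(np.polyval(f,a[:,k])-a[:,1-k]).max())
def plane(c,a):
    d=np.array([ray(c,p)[1] for p in a]);d/=np.linalg.norm(d,axis=1)[:,None]
    e=ray(c,a[0])[0];n=np.linalg.svd(d)[2][2];return n,n@e
P={c:plane(c,a) for c,a in(("wrist",w),("scene",s),("top",t))}
for x in(.555,.6,.64):
  for pair in(("wrist","scene"),("top","scene")):
    A=np.array([P[c][0][1:] for c in pair]);b=[P[c][1]-P[c][0][0]*x for c in pair]
    print(x,pair,np.linalg.solve(A,b))
for z in(.144,.153,.162):print(z,"tip wrist",at_z("wrist",(450,230.3),z),"scene",at_z("scene",(369.5,194),z))
E
```

```text
w [ -0.0121 233.9223] 0.9669627226365947
s [ 0.3934 47.6334] 1.378375401429281
t [  0.0075 243.4678] 2.0359797617575737
0.555 ('wrist', 'scene') [0.2242 0.145 ]
0.555 ('top', 'scene') [0.222  0.1471]
0.6 ('wrist', 'scene') [0.2252 0.1465]
0.6 ('top', 'scene') [0.2234 0.1483]
0.64 ('wrist', 'scene') [0.2261 0.148 ]
0.64 ('top', 'scene') [0.2246 0.1494]
0.144 tip wrist [0.5425 0.2222 0.144 ] scene [0.5415 0.2205 0.144 ]
0.153 tip wrist [0.5389 0.2243 0.153 ] scene [0.5467 0.2116 0.153 ]
0.162 tip wrist [0.5352 0.2264 0.162 ] scene [0.552  0.2028 0.162 ]
```

```bash
python3 - <<'E'
from h import *
np.set_printoptions(precision=4,suppress=True)
k=95/400
for n,(u,v) in {"fl":(527,177),"fr":(679,177),"bl":(527,31),"br":(679,31)}.items():
    print(n,at_z("top",(205+(u-400)*k,165+v*k),.012))
o=manip.get_obs();print(o["ee_pos"],o["ft_force"])
p=np.array(o["ee_pos"])
for q in([.43,.2205,.1735],[.50,.2213,.1735]):print(plan(q,1))
E
```

```text
fl [0.6352 0.2738 0.012 ]
fr [0.6365 0.1638 0.012 ]
bl [0.7431 0.2771 0.012 ]
br [0.7443 0.1662 0.012 ]
[0.4298 0.2216 0.2604] [ 0.08    0.1152 -4.2359]
[0.0004, 0.0019, 0.1449, -0.0, -0.0, -0.0162]
[0.1171, 0.0006, 0.1449, -0.0, -0.0, -0.0162]
```

>>> play_rows([
  [0, 0, 0.03, 0, 0, -0.01],
  [0, 0.001, 0.08, 0, 0, -0.02],
  [0, 0.001, 0.12, 0, 0, -0.02],
  [0.01, 0.001, 0.145, 0, 0, -0.02],
  [0.05, 0.001, 0.145, 0, 0, -0.02],
  [0.09, 0.001, 0.145, 0, 0, -0.02],
  [0.117, 0.001, 0.145, 0, 0, -0.02],
  [0.117, 0.001, 0.145, 0, 0, -0.02],
  [0.117, 0.001, 0.145, 0, 0, -0.02],
])

```text
t: 7.58
ee_pos: [0.4998, 0.2211, 0.1735]
orientation: [[1.0, 0.021, -0.0], [0.021, -1.0, 0.0], [-0.0, -0.0, -1.0]]
ft_force: [-0.9, 0.0, -4.7]
width: 0.0076
```

```bash
python3 - <<'E'
from h import *
np.set_printoptions(precision=4,suppress=True)
o=manip.get_obs();print(o["t"],o["ee_pos"],o["ft_force"],np.array(o["orientation"]))
w=snap("wrist","w3")[:,:,::-1]
s=snap("scene","s3")[:,:,::-1]
A=cv2.resize(s[160:260,310:440],(650,500),interpolation=2)
cv2.imwrite("pics/w3v.png",cv2.resize(w[140:380,260:580],(800,600),interpolation=2))
cv2.imwrite("pics/s3v.png",A)
E
```

```text
7.575 [0.4998 0.2211 0.1735] [-0.9289  0.0361 -4.7472] [[ 0.9998  0.0214 -0.0003]
 [ 0.0214 -0.9998  0.    ]
 [-0.0003 -0.0001 -1.    ]]
```

View pics/w3v.png

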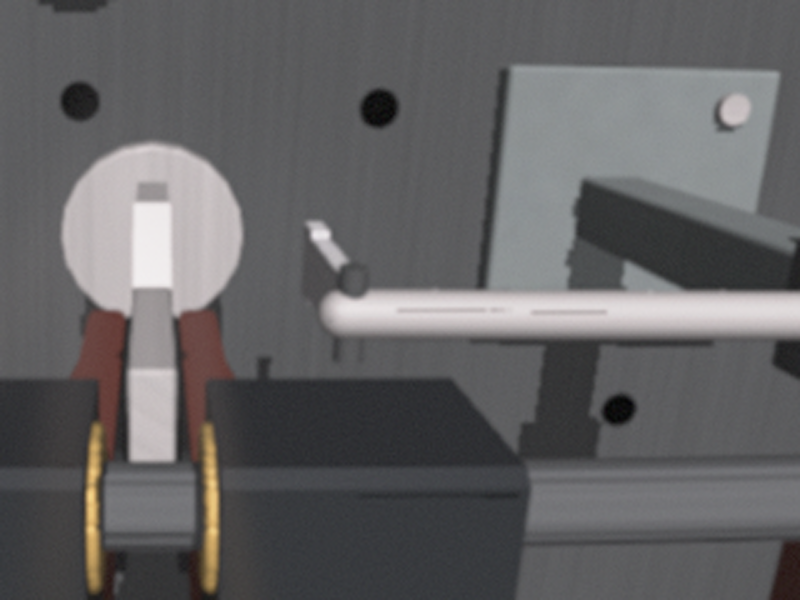

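```bash
python3 - <<'E'
from h import *
np.set_printoptions(precision=4,suppress=True)
f=lambda u,v:(260+u/2.5,140+v/2.5)
print("peg",[at_z("wrist",f(500,314),z) for z in(.144,.147,.150)],"tip",at_z("wrist",f(320,313),.147))
# foot rim ellipse: left/right extremes 62,242 ; top 142
print("foot L,R",at_z("wrist",f(62,232),.0725),at_z("wrist",f(242,232),.0725),"top",at_z("wrist",f(152,142),.0725))
print("keeper bottom",at_z("wrist",f(316,232),.095))
print("tab farther top corner row370", at_z("wrist",f(153,369),.1935))
E
```

```text
peg [array([0.5857, 0.2216, 0.144 ]), array([0.5844, 0.2226, 0.147 ]), array([0.583 , 0.2237, 0.15  ])] tip [0.5405 0.2221 0.147 ]
foot L,R [0.4709 0.2225 0.0725] [0.5296 0.2238 0.0725] top [0.4996 0.2525 0.0725]
keeper bottom [0.549  0.2297 0.095 ]
tab farther top corner row370 [0.5001 0.2265 0.1935]
```

View pics/s3v.png

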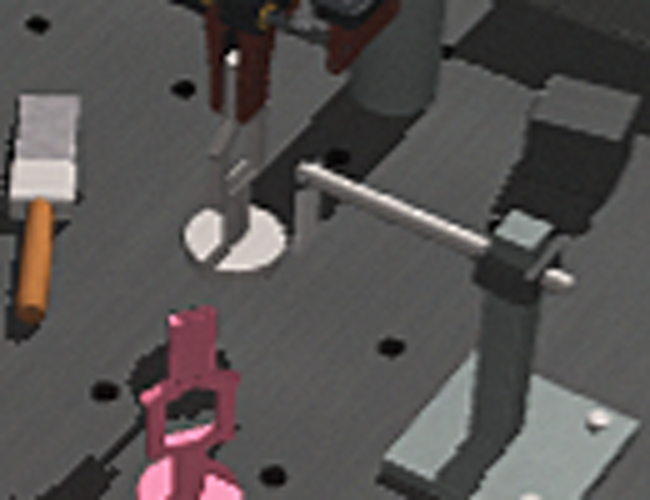

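>>> play_rows([
  [0.012, 0, 0, 0, 0, 0],
  [0.03, 0, 0, 0, 0, 0],
  [0.048, 0, 0, 0, 0, 0],
  [0.062, 0, 0, 0, 0, 0],
  [0.07, 0, 0, 0, 0, 0],
  [0.076, 0, 0, 0, 0, 0],
])

```text
t: 8.43
ee_pos: [0.5458, 0.222, 0.1733]
orientation: [[1.0, 0.021, -0.0], [0.021, -1.0, -0.0], [-0.0, 0.0, -1.0]]
ft_force: [-0.4, -1.0, -4.8]
width: 0.0077
```

>>> play_rows([
  [0.01, 0, 0, 0, 0, 0],
  [0.02, 0, 0, 0, 0, 0],
  [0.03, 0, 0, 0, 0, 0],
  [0.035, 0, 0, 0, 0, 0],
  [0.04, 0, 0, 0, 0, 0],
])

```text
t: 9.05
ee_pos: [0.5697, 0.2226, 0.1733]
orientation: [[1.0, 0.021, -0.0], [0.021, -1.0, -0.0], [-0.0, 0.0, -1.0]]
ft_force: [-0.4, 0.2, -4.0]
width: 0.0077
```

>>> play_rows([
  [0.01, 0, 0, 0, 0, 0],
  [0.022, 0, 0, 0, 0, 0],
  [0.036, 0, 0, 0, 0, 0],
  [0.05, 0, 0, 0, 0, 0],
  [0.064, 0, 0, 0, 0, 0],
  [0.076, 0, 0, 0, 0, 0],
  [0.084, 0, 0, 0, 0, 0],
  [0.087, 0, 0, 0, 0, 0],
  [0.087, 0, 0, 0, 0, 0],
  [0.087, 0, 0, 0, 0, 0],
])

```text
t: 10.3
ee_pos: [0.6216, 0.2237, 0.1736]
orientation: [[1.0, 0.022, 0.0], [0.022, -1.0, 0.0], [0.0, -0.0, -1.0]]
ft_force: [-0.7, 0.1, -4.4]
width: 0.0076
```

```bash
python3 - <<'E'
from h import *
np.set_printoptions(precision=4,suppress=True)
o=manip.get_obs();print(o["t"],o["ee_pos"],o["ft_force"])
w=snap("wrist","w4")[:,:,::-1]
s=snap("scene","s4")[:,:,::-1]
cv2.imwrite("pics/v4.png",np.vstack([cv2.resize(s[165:240,340:440],(400,300),interpolation=2),cv2.resize(w[160:340,200:440],(400,300))]))
E
```

```text
10.3 [0.6216 0.2237 0.1736] [-0.6776  0.1002 -4.3896]
```

View pics/v4.png

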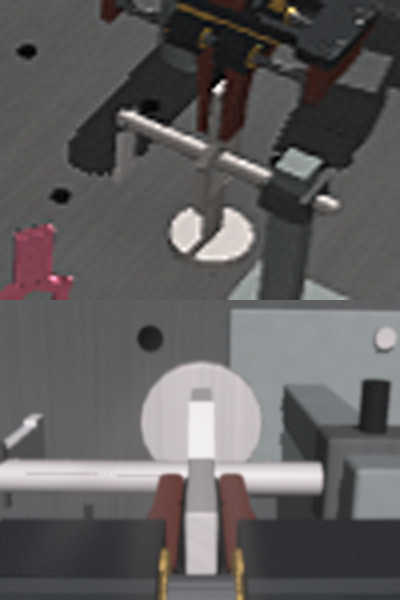

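>>> play_rows([
  [-0.01, 0, 0, 0, 0, 0],
  [-0.025, 0, 0, 0, 0, 0],
  [-0.042, 0, 0, 0, 0, 0],
  [-0.058, 0, 0, 0, 0, 0],
  [-0.072, 0, 0, 0, 0, 0],
  [-0.082, 0, 0, 0, 0, 0],
  [-0.089, 0, 0, 0, 0, 0],
  [-0.094, 0, 0, 0, 0, 0],
  [-0.095, 0, 0, 0, 0, 0],
  [-0.095, 0, 0, 0, 0, 0],
])

```text
t: 11.65
ee_pos: [0.5648, 0.2224, 0.1734]
orientation: [[1.0, 0.021, 0.0], [0.021, -1.0, -0.0], [0.0, 0.0, -1.0]]
ft_force: [0.5, -0.4, -4.3]
width: 0.0078
```

>>> play_rows([
  [-0.0015, 0, 0, 0, 0, 0],
  [-0.003, 0, 0, 0, 0, 0],
  [-0.005, 0, 0, 0, 0, 0],
  [-0.0065, 0, 0, 0, 0, 0],
  [-0.0065, 0, 0, 0, 0, 0],
])

```text
t: 12.28
ee_pos: [0.5608, 0.2224, 0.1735]
orientation: [[1.0, 0.021, 0.0], [0.021, -1.0, 0.0], [0.0, -0.0, -1.0]]
ft_force: [-0.5, -0.8, -4.0]
width: 0.0079
```

>>> play_rows([
  [-0.0015, 0, 0, 0, 0, 0],
  [-0.003, 0, 0, 0, 0, 0],
  [-0.0045, 0, 0, 0, 0, 0],
  [-0.0045, 0, 0, 0, 0, 0],
])

```text
t: 12.78
ee_pos: [0.5581, 0.2223, 0.1735]
orientation: [[1.0, 0.021, 0.0], [0.021, -1.0, 0.0], [0.0, -0.0, -1.0]]
ft_force: [-0.2, -0.2, -4.5]
width: 0.0078
```

>>> play_rows([
  [-0.001, 0, 0, 0, 0, 0],
  [-0.002, 0, 0, 0, 0, 0],
  [-0.003, 0, 0, 0, 0, 0],
  [-0.003, 0, 0, 0, 0, 0],
])

```text
t: 13.28
ee_pos: [0.5563, 0.2223, 0.1734]
orientation: [[1.0, 0.021, 0.0], [0.021, -1.0, -0.0], [0.0, 0.0, -1.0]]
ft_force: [0.8, 0.1, -4.0]
width: 0.0079
```

>>> play_rows([
  [-0.001, 0, 0, 0, 0, 0],
  [-0.002, 0, 0, 0, 0, 0],
  [-0.002, 0, 0, 0, 0, 0],
])

```text
t: 13.65
ee_pos: [0.5551, 0.2222, 0.1735]
orientation: [[1.0, 0.021, 0.0], [0.021, -1.0, 0.0], [0.0, -0.0, -1.0]]
ft_force: [-1.0, -0.4, -3.5]
width: 0.0076
```

>>> play_rows([
  [-0.001, 0, 0, 0, 0, 0],
  [-0.002, 0, 0, 0, 0, 0],
  [-0.002, 0, 0, 0, 0, 0],
])

```text
t: 14.02
ee_pos: [0.5543, 0.2222, 0.1736]
orientation: [[1.0, 0.021, 0.001], [0.021, -1.0, 0.0], [0.001, -0.0, -1.0]]
ft_force: [1.4, 0.4, -4.3]
width: 0.0079
```

>>> play_rows([
  [-0.001, 0, 0, 0, 0, 0],
  [-0.002, 0, 0, 0, 0, 0],
  [-0.002, 0, 0, 0, 0, 0],
])

```text
t: 14.4
ee_pos: [0.5539, 0.2221, 0.1738]
orientation: [[1.0, 0.021, 0.003], [0.021, -1.0, 0.0], [0.003, -0.0, -1.0]]
ft_force: [6.1, 0.4, -5.8]
width: 0.0077
```

>>> play_rows([
  [-0.0005, 0, 0, 0, 0, 0],
  [-0.0009, 0, 0, 0, 0, 0],
  [-0.0009, 0, 0, 0, 0, 0],
  [-0.0009, 0, 0, 0, 0, 0],
])

```text
t: 14.9
ee_pos: [0.5537, 0.2221, 0.1739]
orientation: [[1.0, 0.021, 0.004], [0.021, -1.0, 0.0], [0.004, -0.0, -1.0]]
ft_force: [7.8, 0.2, -5.7]
width: 0.0079
```

>>> play_rows([
  [0, 0, 0, 0, 0, 0],
  [0, 0, 0, 0, 0, 0],
  [0.002, 0, 0, 0, 0, 0],
  [0.006, 0, 0, 0, 0, 0],
  [0.012, 0, 0, 0, 0, 0],
  [0.018, 0, 0, 0, 0, 0],
  [0.018, 0, 0.001, 0, 0, 0],
  [0.018, 0, 0.003, 0, 0, 0],
  [0.018, 0, 0.005, 0, 0, 0],
  [0.018, 0, 0.005, 0, 0, 0],
])

```text
t: 16.15
ee_pos: [0.5628, 0.2224, 0.1702]
orientation: [[1.0, 0.021, -0.0], [0.021, -1.0, -0.0], [-0.0, 0.0, -1.0]]
ft_force: [-0.4, 0.9, -5.3]
width: 0.0078
```

>>> play_rows([
  [0, 0, 0.001, 0, 0, 0],
  [0, 0, 0.002, 0, 0, 0],
  [0, 0, 0.002, 0, 0, 0],
])

```text
t: 16.52
ee_pos: [0.563, 0.2224, 0.1692]
orientation: [[1.0, 0.021, -0.0], [0.021, -1.0, -0.0], [-0.0, 0.0, -1.0]]
ft_force: [0.7, -0.7, -4.0]
width: 0.0077
```

>>> play_rows([
  [0, 0, 0.001, 0, 0, 0],
  [0, 0, 0.002, 0, 0, 0],
  [0, 0, 0.002, 0, 0, 0],
])

```text
t: 16.9
ee_pos: [0.563, 0.2224, 0.1679]
orientation: [[1.0, 0.021, -0.0], [0.021, -1.0, -0.0], [-0.0, 0.0, -1.0]]
ft_force: [-0.2, -0.0, -4.0]
width: 0.0076
```

>>> play_rows([
  [0, 0, 0.001, 0, 0, 0],
  [0, 0, 0.0015, 0, 0, 0],
  [0, 0, 0.0015, 0, 0, 0],
])

```text
t: 17.27
ee_pos: [0.563, 0.2224, 0.1671]
orientation: [[1.0, 0.021, -0.0], [0.021, -1.0, -0.0], [-0.0, 0.0, -1.0]]
ft_force: [0.0, 0.0, -3.8]
width: 0.0075
```

>>> play_rows([
  [0, 0, 0.001, 0, 0, 0],
  [0, 0, 0.0015, 0, 0, 0],
  [0, 0, 0.0015, 0, 0, 0],
])

```text
t: 17.65
ee_pos: [0.563, 0.2224, 0.1662]
orientation: [[1.0, 0.021, -0.0], [0.021, -1.0, -0.0], [-0.0, 0.0, -1.0]]
ft_force: [-0.2, -0.5, -3.5]
width: 0.0075
```

>>> play_rows([
  [0, 0, 0.001, 0, 0, 0],
  [0, 0, 0.0012, 0, 0, 0],
  [0, 0, 0.0012, 0, 0, 0],
])

```text
t: 18.02
ee_pos: [0.563, 0.2224, 0.1655]
orientation: [[1.0, 0.021, -0.0], [0.021, -1.0, -0.0], [-0.0, 0.0, -1.0]]
ft_force: [-0.4, 0.6, -3.4]
width: 0.0079
```

>>> play_rows([
  [0, 0, 0.0006, 0, 0, 0],
  [0, 0, 0.001, 0, 0, 0],
  [0, 0, 0.001, 0, 0, 0],
])

```text
t: 18.4
ee_pos: [0.563, 0.2224, 0.1651]
orientation: [[1.0, 0.021, 0.0], [0.021, -1.0, 0.0], [0.0, -0.0, -1.0]]
ft_force: [0.2, -0.7, -3.1]
width: 0.0077
```

>>> play_rows([
  [0, 0, 0.0006, 0, 0, 0],
  [0, 0, 0.001, 0, 0, 0],
  [0, 0, 0.001, 0, 0, 0],
])

```text
t: 18.77
ee_pos: [0.563, 0.2225, 0.1647]
orientation: [[1.0, 0.022, 0.0], [0.022, -1.0, 0.0], [0.0, -0.0, -1.0]]
ft_force: [-1.2, 0.5, -1.6]
width: 0.0074
```

>>> play_rows([
  [0, 0, 0.0005, 0, 0, 0],
  [0, 0, 0.0008, 0, 0, 0],
  [0, 0, 0.0008, 0, 0, 0],
])

```text
t: 19.15
ee_pos: [0.5631, 0.2225, 0.1644]
orientation: [[1.0, 0.021, 0.001], [0.021, -1.0, 0.0], [0.001, -0.0, -1.0]]
ft_force: [-1.2, 0.3, 1.7]
width: 0.0076
```

>>> play_rows([
  [0, 0, 0.0005, 0, 0, 0],
  [0, 0, 0.0008, 0, 0, 0],
  [0, 0, 0.0008, 0, 0, 0],
])

```text
t: 19.52
ee_pos: [0.5631, 0.2225, 0.164]
orientation: [[1.0, 0.021, 0.001], [0.021, -1.0, 0.0], [0.001, -0.0, -1.0]]
ft_force: [-3.2, -0.4, 4.7]
width: 0.0077
```

>>> play_rows([
  [0, 0, -0.001, 0, 0, 0],
  [0, 0, -0.001, 0, 0, 0],
  [0, 0, -0.001, 0, 0, 0],
], squeeze=15)

```text
t: 19.9
ee_pos: [0.5632, 0.2223, 0.164]
orientation: [[1.0, 0.021, 0.0], [0.021, -1.0, -0.0], [0.0, 0.0, -1.0]]
ft_force: [-0.6, -1.4, 2.4]
width: 0.0082
```

>>> play_rows([
  [0, 0, 0, 0, 0, 0],
  [0, 0, 0, 0, 0, 0],
  [0, 0, 0, 0, 0, 0],
], squeeze=3)

```text
t: 20.27
ee_pos: [0.5632, 0.2224, 0.164]
orientation: [[1.0, 0.021, 0.001], [0.021, -1.0, 0.0], [0.001, -0.0, -1.0]]
ft_force: [0.9, -0.4, 2.3]
width: 0.0079
```

>>> play_rows([
  [0, 0, 0, 0, 0, 0],
  [0, 0, 0, 0, 0, 0],
  [0, 0, 0, 0, 0, 0],
  [0, 0, 0, 0, 0, 0],
  [0, 0, 0, 0, 0, 0],
], gripper=30)

```text
t: 20.9
ee_pos: [0.563, 0.2224, 0.1639]
orientation: [[1.0, 0.021, -0.0], [0.021, -1.0, 0.0], [-0.0, -0.0, -1.0]]
ft_force: [-0.2, -0.1, -0.0]
width: 0.0263
```

Released, and the wrist force reads zero. I retreat straight up.

>>> play_rows([
  [0, 0, -0.015, 0, 0, 0],
  [0, 0, -0.04, 0, 0, 0],
  [0, 0, -0.08, 0, 0, 0],
  [0, 0, -0.13, 0, 0, 0],
  [0, 0, -0.18, 0, 0, 0],
  [0, 0, -0.2, 0, 0, 0],
  [0, 0, -0.2, 0, 0, 0],
  [0, 0, -0.2, 0, 0, 0],
])

```text
t: 21.9
ee_pos: [0.5628, 0.2223, 0.2825]
orientation: [[1.0, 0.021, -0.002], [0.021, -1.0, -0.001], [-0.002, 0.001, -1.0]]
ft_force: [-0.7, 0.1, 0.3]
width: 0.0266
```

```bash
python3 - <<'E'
from h import *
o=manip.get_obs();print(o["t"],o["ee_pos"],o["ft_force"])
w=snap("wrist","w5")[:,:,::-1]
s=snap("scene","s5")[:,:,::-1]
cv2.imwrite("pics/v5.png",np.hstack([cv2.resize(s[165:265,335:435],(400,400),interpolation=2),cv2.resize(w[100:400,200:500],(400,400))]))
E
```

```text
21.9 [0.56276892 0.22234003 0.2824756 ] [-0.69075465  0.11721342  0.31689321]
```

View pics/v5.png

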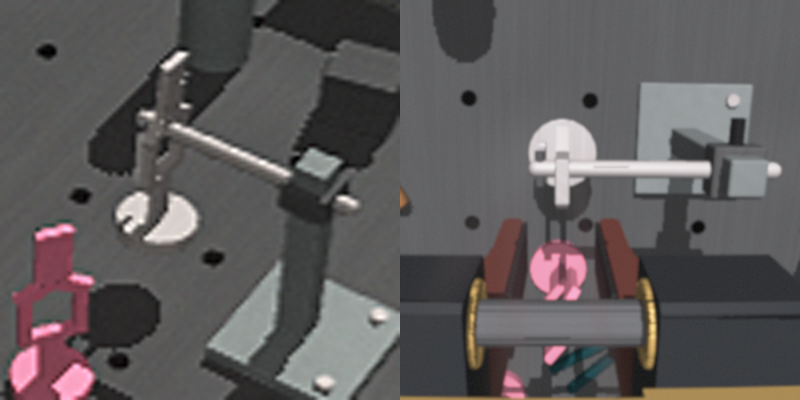

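The bracket hangs upright on the peg, at left crop (165,130). The keeper hangs in front of it at the peg end (150,125), and the gripper is clear. I let it settle briefly and hand in.

>>> play_rows([
  [0, 0, 0, 0, 0, 0],
  [0, 0, 0, 0, 0, 0],
  [0, 0, 0, 0, 0, 0],
  [0, 0, 0, 0, 0, 0],
  [0, 0, 0, 0, 0, 0],
  [0, 0, 0, 0, 0, 0],
  [0, 0, 0, 0, 0, 0],
  [0, 0, 0, 0, 0, 0],
])

```text
t: 23.0
ee_pos: [0.563, 0.2224, 0.284]
orientation: [[1.0, 0.021, 0.0], [0.021, -1.0, 0.0], [0.0, -0.0, -1.0]]
ft_force: [-0.5, -0.8, 0.2]
width: 0.0265
```

```bash
python3 - <<'E'
from h import *
a=cv2.imread("pics/s5.png")[165:265,335:435].astype(int);s=snap("scene","s6")[:,:,::-1][165:265,335:435].astype(int)
print("changed px",(abs(a-s).max(2)>40).sum(),manip.get_obs()["t"])
print(manip.close_job())
E
```

```text
changed px 0 23.05
the job is handed in; nothing more can be done
None
```

The steel bracket is hanging freely by its eye on the keeper peg, behind the fallen keeper, and I handed the job in at about 23 s.

- **Pick-up and insertion:** I gripped the bracket by its tab and pushed the eye in past the keeper. A picture showed the keeper had fallen behind the eye.
- **Tug:** I pulled back against the keeper and it held at 7.8 N for about half a second.
- **Set-down:** I moved about 9 mm in from the keeper and lowered the bracket until the peg carried it. That put the peg's axis at about 145 mm, against 147 mm from the cameras. The downward press briefly read 4.7 N, so I eased off before opening the gripper.
- **Last checks:** With the gripper clear above, the wrist force was about zero. The bracket was upright behind the keeper, and nothing in that part of the picture changed over a further second. I did not check the other objects one by one. Every force reading was low and showed no unexpected contact.

No check failed. The only disagreements were a few millimetres between the cameras' positions for the stand and the peg, which feeling for contact settled.

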